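Set the trimmer's stop peg in its hidden notch

ROBOT

A 6-joint arm with a two-finger parallel gripper is mounted at the origin on the work surface. World frame = base frame: x ahead of the robot, y to its left, z up, the work surface at z = 0. Lengths are in m, angles in rad, forces in N, time in s.
With the tool pointing down it reaches from about 0.35 to 0.975 m from the base axis. Payload 4.9 kg.
Tool frame: the origin (TCP) lies at the very end of the fingers, on their centre line; the grasp point (between the pads) lies manip.grip_point_offset behind it (manip.grip_point_offset is the distance from the TCP to the grasp point, in m); z points along the fingers, y is the line along which they close (so a half turn about z gives the same grasp; the last joint's range is limited). The gripper opens to 85 mm and grips with 20 to 120 N. Pads are 22 mm wide; open, the fingers measure 114 mm over their backs; the gripper's body (76 mm by 85 mm) begins 54 mm behind the grasp point. The pads swing forward as they close: fully open they stand 13 mm farther back than shut.
Start: joints at [-1.402, 0.053, 1.613, -0, 1.476, -0.119], TCP at [0.177, -0.599, 0.231] pointing down, gripper open.
Joint ranges: [-3.01, 3.01], [-1.01, 2.22], [0.06, 2.58], [-1.02, 4.17], [0.09, 2.62], [-3.14, 3.14]. Speed limits (rad/s): [2.57, 2.57, 3.14, 3.14, 3.14, 3.14].

INTERFACE

Orientations are given as a unit quaternion [w, x, y, z].
In Python, from plant import manip gives the robot as it stands.
- The arm moves only by the shell command python3 -m crank 'ROWS' [OPENING]. ROWS is JSON, a list of rows, each an object of numbers: "x", "y", "z": the shift along the tool's x, y, z in cm; "turn": the turn about the tool's z in rad. In form: [{"x": .., "y": .., "z": .., "turn": ..}, ...]. A call has 1 to 5 rows; each row shifts and turns the commanded pose from where the row before left it, along the tool's axes as they then stand; what a row does not reach is not made up. A row lasts 1/10 s, in which the tool goes at most 50 mm and 8.59 degrees, less where a joint would pass 70% of its speed; a pose out of reach is approached as far as the arm can. A call with a gripper value outside its range is refused whole. OPENING is the opening in per cent of the stroke, from 0 (shut) to 100 (fully open), set as the call begins (- or left out, the last holds). The fingers move at their own pace and stop on an object; the grip force is fixed at half the most. Time passes only in rows, so rows that do not move let the fingers close. It gives the time, the measured TCP pose, the force, the opening and the grip force at its end, in the units of the state.
- manip.state(): the state, without advancing time (a new reading comes with each control period).
- manip.grab_frame(name): name is "scene" or "top" or "wrist"; returns (picture, depth): 420x560x3 uint8, red, green, blue; 420x560 float32, m along the optical axis (not along the pixel's ray), 0 where there is no reading.
- manip.camera_model(name): a dict with "mtx" (3x3 intrinsics, pixels), "world_to_cam" (4x4, takes a point from world to camera coordinates). Camera axes: x right, y down, z forward; pixel columns grow to the right and rows downward; lengths in m; the calibration is good to about 2 mm. A picture is of the moment at which its call begins: read the wrist's pose just before it. camera_model takes no time and is no camera call; for the wrist camera it gives the pose at the moment of the call.
- manip.job_done(): hands the job in; it is judged then, once.
The state is a dict: "time": time; "joint_pos": joint angles; "joint_vel": joint speeds; "joint_efforts": joint torques, N m; "tool_pos": TCP position; "tool_rot": TCP orientation; "contact_force": force on the tool from outside, world axes, zero at the start; "ft_torque": the same for the moment, N m; "gripper_width": opening from 0.0 (shut) to 1.0 (fully open); "grasp_force": force on a finger pad.
Only numpy, scipy, OpenCV 4.12 (cv2) and the standard library are available. Lean on these libraries where they do the work, as an engineer would, in place of code of your own. Each camera call takes 0.05 s, during which the arm holds its last target. There are 200 camera calls.

TASK

Take the red-headed stop peg out of its wooden stand and lower its foot through the yellow-framed opening of the trimmer's slotted rail. Pressing only lightly, drag the peg along the slot until its foot drops into the notch hidden in the rail's floor, stop there, and let go, leaving the peg fully down in the notch and upright. Leave the brush jar, the paint tin and the sketchbook where they are.

Things in the scene. Friction and masses are not known exactly. Their poses are not given: they have to be found in the camera images.
- peg: Loose stop peg, 80 to 170 g, upright in the stand. Red head: square 24 x 24 mm, sides along x and y, z 34 to 80 mm. Under it a steel stem 8 mm across ending in a foot disc 18 mm across, 5 mm thick. Stem and foot are sprung: they yield up into the head by 6 mm, starting at 2 N, 6 N at the stop. Origin fixed to the head: centre of the foot's underside, spring out. Over 25 N on the trimmer harms it.
- peg_head (a point): Good grip point in the peg's head, 60 mm above the underside of the foot (spring out).
- stand: Fixed wooden block 70 x 70 x 22 mm holding the peg in a round hole 25 mm wide, 12 mm deep (hole floor 10 mm above the table). Origin under its centre. It may stand left or right of the trimmer.
- trimmer: Fixed sheet trimmer, origin on the table under the middle of its slotted aluminium rail. Board 12 mm thick, local x -32 to 190, y -160 to 160 mm. Rail: 44 mm wide about x = 0, along y from -145 to 145, top 34 mm above the table; rigid. Cutter guide with orange carriage at x 138 to 182, 50 mm high. The rail's channel is 28 mm wide, floor 22 mm and ceiling 31 mm above the table.
- opening (a point): Centre of the 28 x 28 mm square opening in the rail's top plate (local y = 110 mm, yellow-framed on three sides), level with the rail's top. Only here does the peg's foot pass the 3 mm thick plate. From here a slot 12 mm wide runs straight towards local -y: the stem slides in it, the foot below the plate.
- slot_end (a point): End of the slot, on its centre line, level with the rail's top, 180 mm from the opening. One hidden notch crosses the channel floor, its centre 70 to 150 mm from the opening, never the same: it is not measured and must be felt for. It is 23 mm long along the slot and 10 mm deep (bottom 12 mm above the table); after it the floor goes on level at 22 mm.
- jar: Loose glass jar of brushes, 92 mm across, brush tips to about 190 mm high; origin under its centre. Stands on the other side of the trimmer from the stand. Leave alone.
- tin: Loose open watercolour tin, box 110 x 220 x 18 mm (local x -55 to 55) with its flat white lid at local x 56 to 150; origin under the box's centre. Leave alone.
- sketchbook: Loose open-faced sketchbook 150 x 210 x 18 mm, origin under its centre. Leave alone.
Not all that is in view belongs to the job. Of the things like the peg, leave any that is green or turquoise; of the rest the smaller one is meant.

How it is judged:
On the way, in this order (a step that is already met when the one before it is completed fails the run):
1. the peg's foot is lowered through the opening to the channel floor (x of peg in the frame of opening between -0.014 and 0.014 m and y of peg in the frame of opening between -0.014 and 0.014 m and z of peg in the frame of trimmer between 0.015 and 0.026 m), for 0.1 s.
2. the peg's foot has dropped into the notch (x of peg in the frame of trimmer between -0.005 and 0.005 m and y of peg in the frame of trimmer between -0.055 and 0.055 m and z of peg in the frame of trimmer below 0.0145 m and angle between peg's own z axis and vertical below 0.12 rad), for 0.2 s.
At the end, for the whole second after the job is handed in: The peg stands at rest in the rail's slot, its foot down in the notch (underside less than 14.5 mm above the trimmer's underside, within 5 mm of the slot's centre line, between local y -55 and 55 mm), upright within 0.12 rad; jar, tin and sketchbook within 30 mm of where they were (all of step 2 and linear speed of peg below 0.02 m/s and distance of each of jar, tin, sketchbook from where it was at the start of the episode below 0.03 m); the robot touches nothing.
It fails at once if peg pressed against the trimmer with more than 25 N (contact force between peg and trimmer above 25 N).
It fails at once if the gripper or arm pushes on the trimmer with more than 25 N (contact force between any of the fingers, the arm and trimmer above 25 N).
It fails at once if the jar, tin or sketchbook is moved by more than 30 mm or the jar tipped (distance of any of jar, tin, sketchbook from where it was at the start of the episode above 0.03 m or angle between jar's own z axis and vertical above 0.3 rad).
It also fails if it takes over 54 s, if anything falls off the work surface, if the arm or the gripper's body presses on something with over 40 N, if the wrist force passes 120 N, or if a joint passes its speed limit or range.

## Working session

There is one attempt and no reset: what is moved stays moved. The work goes in short steps, Python scripts to look and compute and a shell command to move; the robot and the scene stay as the last step left them, time stands still between calls to the robot, and variables do not carry over. Pictures are saved under pics/ and viewed, at most 10 in all, crops included, and the job is handed in when it is done.

```bash
mkdir -p pics; ls; python3 - <<'E'
from plant import manip
import cv2,numpy as np
print(manip.state(), manip.grip_point_offset)
for n in("top","scene"):
    p,d=manip.grab_frame(n); cv2.imwrite(f"pics/{n}0.png",p[:,:,::-1]); np.savez(f"{n}0.npz",p=p,d=d,**{k:np.array(v) for k,v in manip.camera_model(n).items()})
    m=manip.camera_model(n); print(n,m["mtx"],m["world_to_cam"])
E
```

```text
pics
{'time': 0.0, 'joint_pos': array([-1.40200202e+00,  5.33670263e-02,  1.61429448e+00, -1.16253229e-05,
        1.47600095e+00, -1.18996154e-01]), 'joint_vel': array([ 0.00108574,  0.00071832,  0.00116432, -0.00016681, -0.00068832,
        0.00052411]), 'joint_efforts': array([-8.32963306e-04, -3.93686056e+01, -3.70175636e+01, -2.03799304e-04,
        6.88548724e-03,  1.86503655e-05]), 'tool_pos': array([ 0.17729041, -0.59867648,  0.23005643]), 'tool_rot': array([-1.03443554e-03,  9.89664323e-01,  1.43399639e-01, -3.15495988e-05]), 'contact_force': array([-0.85103   ,  0.30467103,  0.5600862 ]), 'ft_torque': array([-0.01507203,  0.00888164,  0.02908333]), 'grasp_force': 0.0, 'gripper_width': 1.0057098060917076} 0.0187
top [[397.52887196   0.         280.07412821]
 [  0.         397.52887196 207.7330817 ]
 [  0.           0.           1.        ]] [[-0.04159481 -0.99913243  0.00206206  0.01145201]
 [-0.97293729  0.0400346  -0.22757472  0.55209561]
 [ 0.22729473 -0.01147219 -0.97375844  1.12970639]
 [ 0.          0.          0.          1.        ]]
scene [[471.45908721   0.         272.3418549 ]
 [  0.         471.45908721 211.254192  ]
 [  0.           0.           1.        ]] [[-0.57128694  0.82074442 -0.00313552  0.3198044 ]
 [ 0.61277801  0.42398221 -0.66688994 -0.27133324]
 [-0.54601679 -0.38290689 -0.74514963  1.49838041]
 [ 0.          0.          0.          1.        ]]
```

View pics/top0.png

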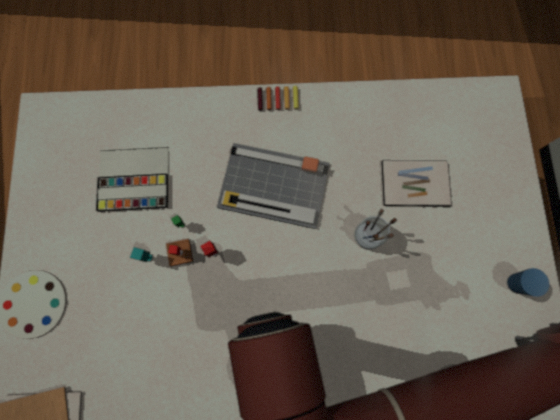

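View pics/scene0.png

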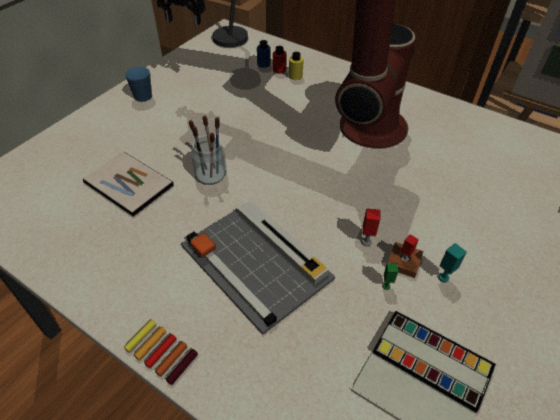

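The top view shows the opening's yellow frame at (230,199) and the slot running to about (290,211). There are four peg-like things:
- red in the stand at (175,248)
- larger red on the table at (209,248)
- green at (177,220)
- turquoise at (140,254)

The one in the stand is the smaller red one, so it fits. I'll confirm it with a crop and measure.

```bash
cat > h.py <<'E'
import numpy as np, cv2
def load(f):
    z=np.load(f); return z["p"],z["d"],z["mtx"],z["world_to_cam"]
def ray(uv,K,T,z):
    """pixels -> world points on plane z"""
    uv=np.atleast_2d(uv).astype(float); R,t=T[:3,:3],T[:3,3]
    c=-R.T@t; d=(np.linalg.inv(K)@np.c_[uv,np.ones(len(uv))].T).T@R
    return c+d*((z-c[2])/d[:,2])[:,None]
def cloud(d,K,T):
    v,u=np.mgrid[:d.shape[0],:d.shape[1]]
    P=np.stack([(u-K[0,2])/K[0,0]*d,(v-K[1,2])/K[1,1]*d,d],-1)
    return (P-T[:3,3])@T[:3,:3]
def hsv(p): return cv2.cvtColor(p,cv2.COLOR_RGB2HSV)
def blobs(m,a=15):
    n,l,s,c=cv2.connectedComponentsWithStats(m.astype(np.uint8)); return [(l==i,s[i],c[i]) for i in range(1,n) if s[i][4]>=a]
E
python3 - <<'E'
from h import *
for n in("top","scene"):
    p,d,K,T=load(n+"0.npz"); H=hsv(p); P=cloud(d,K,T); h,s,v=H[...,0],H[...,1],H[...,2]
    red=((h<7)|(h>173))&(s>180)&(v>90); yel=(h>20)&(h<32)&(s>150)&(v>110); grn=(h>40)&(h<100)&(s>110)&(v>50)
    for nm,m in(("red",red),("yel",yel),("grn",grn)):
        for b,st,c in blobs(m,12):
            q=P[b&(d>0)]; print(n,nm,c.round(1),st[2:],"zmax",np.percentile(q[:,2],95).round(3),"med",np.median(q,0).round(3),"top",q[q[:,2]>q[:,2].max()-.006].mean(0).round(3))
p=load("scene0.npz")[0]; a=cv2.resize(p[195:300,340:480],None,fx=5,fy=5,interpolation=cv2.INTER_CUBIC)
cv2.imwrite("pics/crop1.png",a[:,:,::-1])
E
```

```text
top red [144.1 180. ] [ 4  5 16] zmax 0.019 med [0.671 0.416 0.016] top [0.671 0.415 0.016]
top red [118.6 203.4] [ 4  6 21] zmax 0.021 med [0.599 0.491 0.017] top [0.598 0.491 0.018]
top red [207.7 247.5] [12 12 90] zmax 0.113 med [0.435 0.197 0.111] top [0.436 0.197 0.111]
top red [172.6 249. ] [ 9  9 69] zmax 0.092 med [0.438 0.301 0.089] top [0.438 0.301 0.09 ]
top red [  7.1 304.5] [ 7  6 35] zmax 0.014 med [0.302 0.811 0.009] top [0.306 0.809 0.011]
top yel [153.  179.6] [ 5  6 27] zmax 0.021 med [0.671 0.387 0.017] top [0.67  0.386 0.018]
top yel [161. 179.] [ 3  5 15] zmax 0.019 med [0.673 0.362 0.017] top [0.672 0.362 0.017]
top yel [228.2 198.3] [13 14 66] zmax 0.04 med [0.597 0.151 0.036] top [0.597 0.147 0.037]
top yel [110.1 203.6] [ 5  6 28] zmax 0.02 med [0.598 0.519 0.015] top [0.6   0.519 0.019]
top yel [101.8 204.2] [ 4  5 17] zmax 0.019 med [0.597 0.546 0.016] top [0.597 0.545 0.017]
top yel [ 33.2 279.2] [ 5  6 16] zmax 0.012 med [0.375 0.74  0.009] top [0.374 0.74  0.01 ]
top yel [ 15.9 287.1] [ 7  7 41] zmax 0.012 med [0.353 0.79  0.009] top [0.353 0.785 0.014]

[... 1393 characters left out ...]
0.362 0.015] top [0.671 0.362 0.016]
scene yel [483.4 366.8] [12 13 89] zmax 0.019 med [0.596 0.545 0.015] top [0.595 0.545 0.016]
scene grn [456.4 254.4] [ 19  29 221] zmax 0.111 med [0.43  0.404 0.108] top [0.428 0.398 0.109]
scene grn [392.4 267.6] [ 12  13 104] zmax 0.082 med [0.525 0.298 0.08 ] top [0.525 0.298 0.08 ]
scene grn [443.8 277.8] [10  9 45] zmax 0.022 med [0.431 0.401 0.007] top [0.429 0.402 0.025]
scene grn [385.7 286.4] [ 6  5 20] zmax 0.012 med [0.527 0.298 0.004] top [0.525 0.301 0.014]
scene grn [410.1 327.2] [11 11 75] zmax 0.018 med [0.598 0.387 0.015] top [0.599 0.387 0.016]
scene grn [458.4 389. ] [12 13 99] zmax 0.018 med [0.668 0.519 0.016] top [0.668 0.519 0.016]
```

View pics/crop1.png

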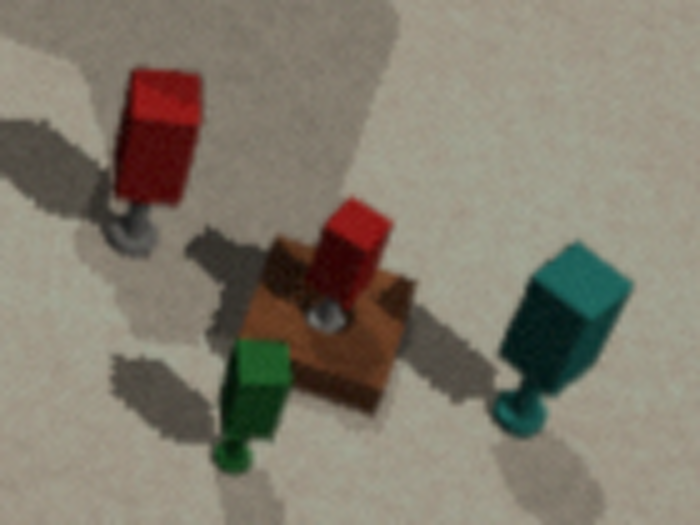

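The crop confirms it: the small red peg stands in the wooden stand, and the larger red one stands on the table to its left. Next I'll get a rough trimmer pose, the wrist camera's offset and the route.

```bash
cat >> h.py <<'E'
def Rq(q): 
    from scipy.spatial.transform import Rotation
    return Rotation.from_quat(q,scalar_first=True).as_matrix()
def to(s,xyz,yaw=None):
    """tool-axis shift in cm from current pose to world xyz; turn to bring tool x to yaw"""
    R=Rq(s["tool_rot"]); psi=np.arctan2(R[1,0],R[0,0]); sh=R.T@(np.array(xyz)-s["tool_pos"])*100
    t=None if yaw is None else -((yaw-psi+np.pi/2)%np.pi-np.pi/2)
    print("to",xyz,"shift cm",sh.round(2),"psi",round(psi,3),"turn",t)
E
python3 - <<'E'
from h import *
from plant import manip
p,d,K,T=load("scene0.npz"); g=p.max(2)
for n,roi in(("top",(190,218,222,300)),("scene",(210,285,255,330))):
    p,d,K,T=load(n+"0.npz"); g=p.max(2); r=roi
    m=np.zeros(g.shape,bool); m[r[0]:r[1],r[2]:r[3]]=g[r[0]:r[1],r[2]:r[3]]<45
    for b,st,c in blobs(m,25):
        uv=np.argwhere(b)[:,::-1]; w=ray(uv,K,T,.034)[:,:2]; mu=w.mean(0); e=np.linalg.svd(w-mu,full_matrices=False)[2][0]; e*=np.sign(e[1]); t=(w-mu)@e
        print(n,c.round(1),st[4],"ends",(mu+e*t.max()).round(3),(mu+e*t.min()).round(3),"yaw",np.arctan2(-e[0],e[1]).round(3))
s=manip.state(); T=np.array(manip.camera_model("wrist")["world_to_cam"]); C=-T[:3,:3].T@T[:3,3]; R=Rq(s["tool_rot"])
print("cam in tool",R.T@(C-s["tool_pos"]),"\n",(R.T@T[:3,:3].T).round(2),manip.camera_model("wrist")["mtx"][0])
to(s,[.45,-.1,.33]); 
E
```

```text
top [252.6 203. ] 132 ends [0.596 0.142] [ 0.549 -0.036] yaw -0.256
scene [294.2 249.2] 248 ends [0.594 0.143] [ 0.547 -0.038] yaw -0.254
scene [271.3 242.7] 38 ends [0.599 0.047] [ 0.582 -0.011] yaw -0.281
cam in tool [ 0.07984441 -0.00052262 -0.14328152] 
 [[ 0.   -0.95 -0.31]
 [ 1.    0.   -0.  ]
 [ 0.   -0.31  0.95]] [311.91963458   0.         279.88030891]
to [0.45, -0.1, 0.33] shift cm [ 40.31 -40.1   -9.9 ] psi 0.288 turn None
```

```bash
python3 -m crank '[{"x":3,"y":-3.4,"z":-1.4},{"x":3,"y":-3.4,"z":-1.4},{"x":3,"y":-3.4,"z":-1.4},{"x":3,"y":-3.4,"z":-1.4},{"x":3,"y":-3.4,"z":-1.4}]' 60
python3 -m crank '[{"x":3,"y":-3.4},{"x":3,"y":-3.4},{"x":3,"y":-3.4},{"x":3,"y":-3.4},{"x":3,"y":-3.4}]'
python3 -m crank '[{"x":3,"y":-3.4},{"x":3,"y":-3.4},{"x":3,"y":-3.4},{"x":3,"y":-3.4},{"x":3,"y":-3.4}]'
python3 -m crank '[{"x":3,"y":-3.4},{"x":3,"y":-3.4},{},{}]'
cat > shot.py <<'E'
import sys
from h import *
from plant import manip
s=manip.state(); m=manip.camera_model("wrist"); p,d=manip.grab_frame("wrist"); n=sys.argv[1]
cv2.imwrite(f"pics/{n}.png",p[:,:,::-1]); np.savez(n+".npz",p=p,d=d,mtx=m["mtx"],world_to_cam=m["world_to_cam"])
print(s["time"],s["tool_pos"].round(4),s["joint_vel"].round(3).max())
E
python3 shot.py w1
```

```text
0.1 [ 0.1773 -0.5987  0.2302] 0.002schema error: expected keys x, y, z, turn
schema error: expected keys x, y, z, turn
schema error: expected keys x, y, z, turn
schema error: expected keys x, y, z, turn
```

View pics/w1.png

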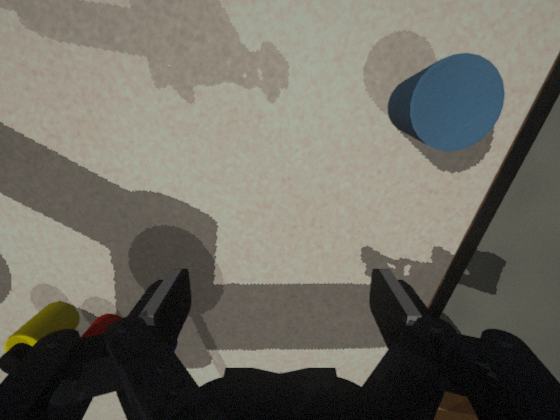

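The view is still from the start pose and shows only the blue cup at (455,100), because every row needs all four keys. I'll repeat the move with complete rows.

```bash
python3 -m crank '[{"x":3,"y":-3.4,"z":-1.4,"turn":0},{"x":3,"y":-3.4,"z":-1.4,"turn":0},{"x":3,"y":-3.4,"z":-1.4,"turn":0},{"x":3,"y":-3.4,"z":-1.4,"turn":0},{"x":3,"y":-3.4,"z":-1.4,"turn":0}]' 60
python3 -m crank '[{"x":3,"y":-3.4,"z":0,"turn":0},{"x":3,"y":-3.4,"z":0,"turn":0},{"x":3,"y":-3.4,"z":0,"turn":0},{"x":3,"y":-3.4,"z":0,"turn":0},{"x":3,"y":-3.4,"z":0,"turn":0}]'
python3 -m crank '[{"x":3,"y":-3.4,"z":0,"turn":0},{"x":3,"y":-3.4,"z":0,"turn":0},{"x":3,"y":-3.4,"z":0,"turn":0},{"x":3,"y":-3.4,"z":0,"turn":0},{"x":3,"y":-3.4,"z":0,"turn":0}]'
python3 -m crank '[{"x":3,"y":-3.4,"z":0,"turn":0},{"x":3,"y":-3.4,"z":0,"turn":0},{"x":0,"y":0,"z":0,"turn":0},{"x":0,"y":0,"z":0,"turn":0}]'
python3 shot.py w2
```

```text
time: 0.65
tool_pos: [0.2733, -0.3919, 0.3014]
tool_rot: [-0.0, 0.99, 0.143, 0.0]
contact_force: [0.0, -0.5, 0.3]
gripper_width: 0.599
grasp_force: 0.0
time: 1.15
tool_pos: [0.3688, -0.1863, 0.3011]
tool_rot: [0.0, 0.99, 0.143, 0.0]
contact_force: [-0.1, -0.5, 1.2]
gripper_width: 0.602
grasp_force: 0.0
time: 1.65
tool_pos: [0.4644, 0.0195, 0.3012]
tool_rot: [0.0, 0.99, 0.144, 0.0]
contact_force: [0.5, -0.7, 0.5]
gripper_width: 0.598
grasp_force: 0.0
time: 2.05
tool_pos: [0.5021, 0.1004, 0.3006]
tool_rot: [0.0, 0.99, 0.144, -0.001]
contact_force: [-0.5, 0.4, 0.2]
gripper_width: 0.604
grasp_force: 0.0
2.05 [0.5021 0.1004 0.3006] 0.014
```

View pics/w2.png

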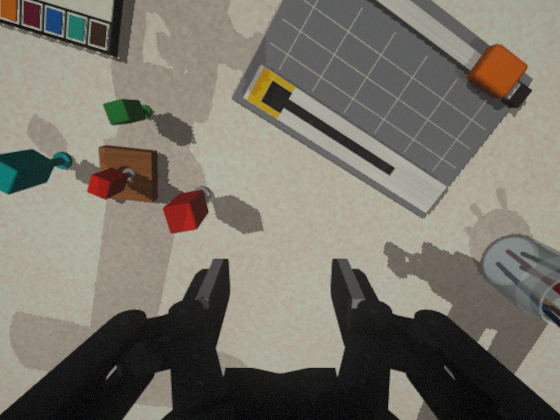

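The wrist view shows the yellow opening at (275,93), the slot running to about (390,172), the peg head at (107,183) on the brown stand at (128,173), and the jar at right (525,270). Measuring from it.

```bash
python3 - <<'E'
from h import *
from plant import manip
p,d,K,T=load("w2.npz"); H=hsv(p); h,s,v=[H[...,i] for i in range(3)]; g=p.max(2)
m=np.zeros(g.shape,bool); m[72:182,258:402]=g[72:182,258:402]<50
b=max(blobs(m,50),key=lambda x:x[1][4])[0]; w=ray(np.argwhere(b)[:,::-1],K,T,.034)[:,:2]
e=np.array([.25,.968])
for _ in range(3):
    n=np.array([e[1],-e[0]]); t=w@e; L=t.min(); sl=w[(t>L+.015)&(t<L+.145)]; c=sl.mean(0)
    q=np.linalg.svd(sl-c,full_matrices=False)[2][0]; e=q*np.sign(q[1])
n=np.array([e[1],-e[0]]); end=c+e*(L-c@e)
op=w[t>L+.17]; lo=op@n; lt=op@e
print("yaw",np.arctan2(-e[0],e[1]),"slot end",end,"width",np.percentile((sl-c)@n,[2,98]))
print("opening lateral rel slot",lo.min()-c@n,lo.max()-c@n,"len from end",t.max()-L,"op=end+.18e",end+.18*e)
y=(h>20)&(h<32)&(s>150)&(v>100); y[:,:230]=0;y[:,320:]=0; b=max(blobs(y,50),key=lambda x:x[1][4])[0]
r=cv2.minAreaRect(ray(np.argwhere(b)[:,::-1],K,T,.034)[:,:2].astype(np.float32)*1000); print("yellow",r)
red=((h<7)|(h>173))&(s>150)&(v>60); P=cloud(d,K,T)
for b,st,c2 in blobs(red,60):
    f=b&(P[...,2]>P[b][:,2].max()-.008); uv=np.argwhere(f)[:,::-1]; z=np.median(P[f][:,2])
    w=ray(uv,K,T,z)[:,:2]; r=cv2.minAreaRect(w.astype(np.float32)*1000); print("red",c2.round(),len(uv),z.round(4),w.mean(0).round(4),r)
br=(h>5)&(h<18)&(s>120)&(P[...,2]>.015)&(P[...,2]<.03); br[:130]=0;br[:,200:]=0
b=max(blobs(br,50),key=lambda x:x[1][4])[0]; print("stand",cv2.minAreaRect(ray(np.argwhere(b)[:,::-1],K,T,.022)[:,:2].astype(np.float32)*1000))
E
```

```text
yaw -0.2553211404344384 slot end [ 0.54516981 -0.04007966] width [-0.00474183  0.00467297]
opening lateral rel slot -0.012943301670395368 0.012933956218120657 len from end 0.19098529393806857 op=end+.18e [0.59062992 0.13408514]
yellow ((592.0930786132812, 139.9480438232422), (42.77631759643555, 42.628440856933594), 75.36200714111328)
red [31. 14.] 241 0.0164 [0.5957 0.4402] ((595.7420043945312, 439.6700744628906), (23.13720703125, 16.268028259277344), 2.315157175064087)
red [103. 182.] 3 0.4438 [0.5787 0.1238] ((578.7440185546875, 123.79435729980469), (0.0, 0.0), 0.0)
red [183. 212.] 4 0.4438 [0.5787 0.1238] ((578.7440185546875, 123.79435729980469), (0.0, 0.0), 0.0)
stand ((434.894775390625, 300.2969970703125), (71.00464630126953, 72.23931884765625), 10.277277946472168)
```

```bash
python3 -m crank '[{"x":-0.1,"y":-3.5,"z":2,"turn":0},{"x":-0.1,"y":-3.5,"z":2,"turn":0},{"x":-0.1,"y":-3.5,"z":2,"turn":0},{"x":-0.1,"y":-3.5,"z":2.5,"turn":0},{"x":-0.1,"y":-3.5,"z":3,"turn":0}]'
python3 -m crank '[{"x":-0.1,"y":-3.5,"z":3.5,"turn":0},{"x":0,"y":0,"z":0,"turn":0},{"x":0,"y":0,"z":0,"turn":0}]'
python3 shot.py w3
python3 - <<'E'
from h import *
from plant import manip
p,d,K,T=load("w3.npz"); H=hsv(p); h,s,v=[H[...,i] for i in range(3)]; P=cloud(d,K,T)
red=((h<7)|(h>173))&(s>150)&(v>60)
for b,st,c2 in blobs(red,100):
    f=b&(P[...,2]>.084)&(P[...,2]<.096)
    if f.sum()<100: continue
    z=np.median(P[f][:,2]); w=ray(np.argwhere(f)[:,::-1],K,T,.09)[:,:2]; r=cv2.minAreaRect(w.astype(np.float32)*1000); print("red",c2.round(),f.sum(),z.round(4),w.mean(0).round(4),r)
    s0=manip.state(); to(s0,[r[0][0]/1000,r[0][1]/1000,.051],np.radians(r[2])); to(s0,[r[0][0]/1000,r[0][1]/1000,.051],np.radians(r[2]-90))
E
```

```text
time: 2.6
tool_pos: [0.4483, 0.2659, 0.1868]
tool_rot: [-0.0, 0.99, 0.142, 0.002]
contact_force: [-0.2, 0.3, -0.5]
gripper_width: 0.601
grasp_force: 0.0
time: 2.9
tool_pos: [0.4367, 0.2982, 0.1506]
tool_rot: [0.001, 0.99, 0.143, -0.001]
contact_force: [0.3, -0.0, 0.3]
gripper_width: 0.604
grasp_force: 0.0
2.9 [0.4367 0.2982 0.1506] 0.0
red [276. 221.] 1108 0.0906 [0.4361 0.302 ] ((436.0103759765625, 301.9366455078125), (24.20598602294922, 24.741594314575195), 82.16897583007812)
to [0.4360103759765625, 0.3019366455078125, 0.051] shift cm [-0.08 -0.41 10.12] psi 0.286 turn -1.1478390136521774
to [0.4360103759765625, 0.3019366455078125, 0.051] shift cm [-0.08 -0.41 10.12] psi 0.286 turn 0.42295731314271934
red [411. 266.] 337 0.0902 [0.4467 0.2064] ((447.20556640625, 205.69366455078125), (7.0117082595825195, 33.238670349121094), 26.324602127075195)
to [0.44720556640625, 0.20569366455078125, 0.051] shift cm [-1.73  9.14 10.12] psi 0.286 turn -0.1731708238206382
to [0.44720556640625, 0.20569366455078125, 0.051] shift cm [-1.73  9.14 10.12] psi 0.286 turn 1.3976255029742586
```

View pics/w3.png

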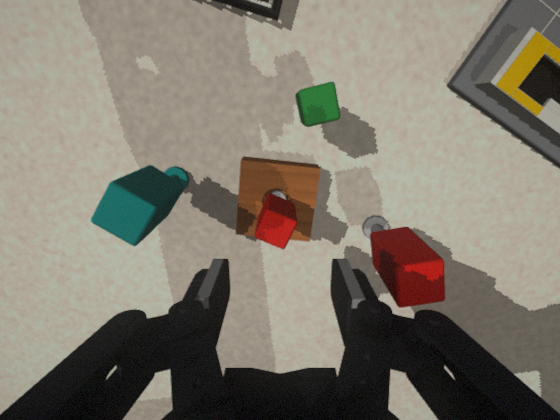

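The head is at (276,221), a 24 mm square turned −0.137 rad. The other red peg's head is at (411,266), clear of the fingers. Turning, lowering and gripping.

```bash
python3 -m crank '[{"x":-0.1,"y":-0.4,"z":0,"turn":0},{"x":0,"y":0,"z":0,"turn":0.141},{"x":0,"y":0,"z":0,"turn":0.141},{"x":0,"y":0,"z":0,"turn":0.141},{"x":0,"y":0,"z":3,"turn":0}]' 55
python3 -m crank '[{"x":0,"y":0,"z":3,"turn":0},{"x":0,"y":0,"z":3,"turn":0},{"x":0,"y":0,"z":1,"turn":0},{"x":0,"y":0,"z":0,"turn":0}]'
python3 - <<'E'
from h import *
from plant import manip
to(manip.state(),[.436,.302,.051],-.137)
E
```

```text
time: 3.45
tool_pos: [0.4398, 0.3041, 0.128]
tool_rot: [-0.003, 0.998, -0.07, 0.006]
contact_force: [1.0, 0.1, 0.6]
gripper_width: 0.547
grasp_force: 0.0
time: 3.85
tool_pos: [0.4348, 0.302, 0.0509]
tool_rot: [0.0, 0.998, -0.068, -0.001]
contact_force: [-0.3, -1.2, -0.5]
gripper_width: 0.548
grasp_force: 0.0
to [0.436, 0.302, 0.051] shift cm [ 0.12 -0.01 -0.01] psi -0.137 turn 0.00040873208641523107
```

```bash
python3 -m crank '[{"x":0.1,"y":0,"z":0,"turn":0},{"x":0,"y":0,"z":0,"turn":0},{"x":0,"y":0,"z":0,"turn":0},{"x":0,"y":0,"z":0,"turn":0},{"x":0,"y":0,"z":0,"turn":0}]' 0
python3 -m crank '[{"x":0,"y":0,"z":0,"turn":0},{"x":0,"y":0,"z":0,"turn":0},{"x":0,"y":0,"z":0,"turn":0}]'
```

```text
time: 4.35
tool_pos: [0.4371, 0.3034, 0.0527]
tool_rot: [-0.001, 0.998, -0.067, 0.001]
contact_force: [2.2, 1.3, 1.8]
gripper_width: 0.276
grasp_force: 60.7
time: 4.65
tool_pos: [0.4363, 0.3031, 0.0517]
tool_rot: [-0.0, 0.998, -0.068, 0.0]
contact_force: [2.5, 0.6, 2.3]
gripper_width: 0.274
grasp_force: 60.9
```

```bash
python3 -m crank '[{"x":0,"y":0,"z":-1.5,"turn":0},{"x":0,"y":0,"z":-3,"turn":0},{"x":0,"y":0,"z":-4,"turn":0},{"x":0,"y":0,"z":-3.5,"turn":0}]'
python3 -m crank '[{"x":3.5,"y":2.9,"z":0,"turn":0},{"x":3.5,"y":2.9,"z":0,"turn":0},{"x":3.5,"y":2.9,"z":0,"turn":0},{"x":3.5,"y":2.9,"z":0,"turn":0},{"x":3.5,"y":2.9,"z":0,"turn":0}]'
python3 -m crank '[{"x":0,"y":0,"z":2,"turn":0.118},{"x":0,"y":0,"z":2.5,"turn":0},{"x":0,"y":0,"z":2.2,"turn":0},{"x":0,"y":0,"z":0,"turn":0},{"x":0,"y":0,"z":0,"turn":0}]'
python3 shot.py w4
python3 - <<'E'
from h import *
from plant import manip
s=manip.state(); to(s,[.5906,.1341,.10],-.2553)
p,d,K,T=load("w4.npz"); H=hsv(p); h,sa,v=[H[...,i] for i in range(3)]; P=cloud(d,K,T)
red=((h<7)|(h>173))&(sa>150)&(v>60)
for b,st,c in blobs(red,100): print("red",c.round(),st, np.median(P[b],0))
E
```

```text
time: 5.05
tool_pos: [0.4344, 0.3022, 0.1722]
tool_rot: [0.001, 0.998, -0.068, -0.002]
contact_force: [0.1, 0.1, -0.8]
gripper_width: 0.27
grasp_force: 60.3
time: 5.55
tool_pos: [0.5893, 0.1341, 0.1709]
tool_rot: [0.0, 0.998, -0.068, -0.002]
contact_force: [-0.3, 1.1, -1.7]
gripper_width: 0.271
grasp_force: 60.5
time: 6.05
tool_pos: [0.5887, 0.1355, 0.104]
tool_rot: [0.0, 0.992, -0.126, -0.001]
contact_force: [0.4, -0.5, -0.1]
gripper_width: 0.269
grasp_force: 60.5
6.05 [0.5887 0.1355 0.104 ] 0.002
to [0.5906, 0.1341, 0.1] shift cm [0.12 0.13 0.53] psi -0.253 turn 0.002271239430126748
red [280. 299.] [ 251  250   58   95 5005] [0.59499566 0.13546362 0.14010326]
```

View pics/w4.png

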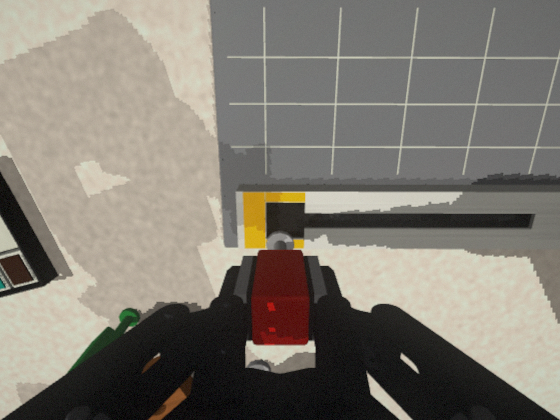

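The foot disc is visible at (281,242) over the opening (266–305, 200–245), with the slot running right at v≈220. I'll take the offset from this one image.

```bash
python3 - <<'E'
from h import *
from plant import manip
s=manip.state(); R=Rq(s["tool_rot"])
p,d,K,T=load("w4.npz"); P=cloud(d,K,T); H=hsv(p); g=p.max(2)
m=np.zeros(g.shape,bool); m[205:235,306:534]=g[205:235,306:534]<60
b=max(blobs(m,50),key=lambda x:x[1][4])[0]; w=ray(np.argwhere(b)[:,::-1],K,T,.034)[:,:2]
e=np.array([.2525,.9676]); t=w@e; sl=w[(t>t.min()+.02)&(t<t.max()-.02)]; c=sl.mean(0)
q=np.linalg.svd(sl-c,full_matrices=False)[2][0]; e=q*np.sign(q[1]); n=np.array([e[1],-e[0]]); L=(w@e).min()
op=c+e*(L+.18-c@e); print("yaw",np.arctan2(-e[0],e[1]),"opening",op,"width",np.ptp((sl-c)@n))
f=(P[...,2]>.048)&(P[...,2]<.085)&(np.abs(P[...,0]-.59)<.03)&(np.abs(P[...,1]-.135)<.03)&(H[...,1]<90)
f[:225]=0; uv=np.argwhere(f)[:,::-1]; print(len(uv),uv.min(0),uv.max(0))
for lo in np.arange(.05,.084,.004):
    k=f&(P[...,2]>=lo)&(P[...,2]<lo+.004)
    if k.sum()>3: print(lo.round(3),k.sum(),((P[k]-s["tool_pos"])@R*1000).min(0).round(1),((P[k]-s["tool_pos"])@R*1000).max(0).round(1))
to(s,[*op,.1],np.arctan2(-e[0],e[1]))
cv2.imwrite("pics/crop4.png",cv2.resize(p[180:320,220:360],None,fx=4,fy=4,interpolation=cv2.INTER_CUBIC)[:,:,::-1])
E
```

```text
yaw -0.25650732054431125 opening [0.59042296 0.13236071] width 0.010546404090539741
433 [266 231] [293 249]
0.062 196 [-7.  -9.1 39.3] [ 4.8  8.1 43.1]
0.066 167 [-6.6 -9.  35.3] [ 4.   8.1 39.3]
0.07 33 [-3.7 -4.5 31.3] [-0.1  2.9 35.2]
0.074 28 [-2.5 -3.8 27.3] [-0.2  2.2 31.2]
0.078 6 [-0.9 -2.6 24.8] [ 0.2  1.  27.1]
to [np.float64(0.590422964938129), np.float64(0.13236071336747518), 0.1] shift cm [0.15 0.31 0.53] psi -0.253 turn 0.0034785599744378004
```

View pics/crop4.png

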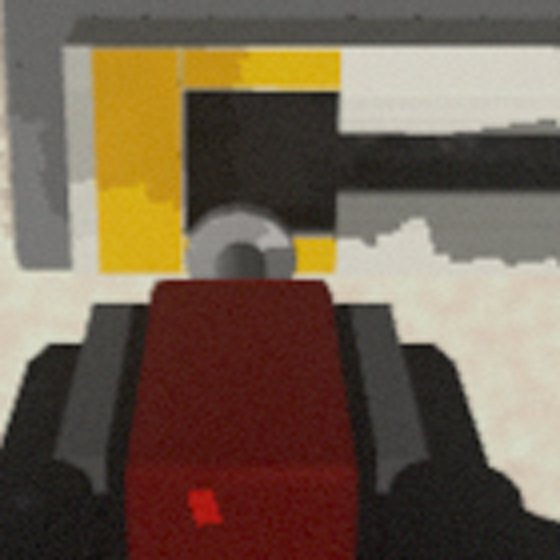

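```bash
python3 - <<'E'
from h import *
from plant import manip
s=manip.state(); R=Rq(s["tool_rot"]); S=lambda w:((w-s["tool_pos"])@R*1000).round(1)
p,d,K,T=load("w4.npz"); P=cloud(d,K,T); H=hsv(p); h,sa,v=[H[...,i] for i in range(3)]
red=((h<7)|(h>173))&(sa>150)&(v>30); red[:245]=0; red[:,:245]=0; red[:,320:]=0
Q=S(P[red])
for lo in range(-45,35,5):
    k=(Q[:,2]>=lo)&(Q[:,2]<lo+5)
    if k.sum()>20: print("head z",lo,k.sum(),"x pct",np.percentile(Q[k,0],[5,50,95]),"y",np.percentile(Q[k,1],[1,99]))
for z in(.060,.062,.064): print("foot front",z,S(ray([280.2,231.3],K,T,z)))
print("opening front edge",S(ray([285,202.7],K,T,.034)),"op left edge",S(ray([266.3,215],K,T,.034)),"right",S(ray([304.5,225],K,T,.034)))
E
```

```text
head z -40 2337 x pct [-13.1   -2.9    6.62] y [-11.6  11. ]
head z -35 729 x pct [-11.8   7.2   8.2] y [-11.872  11.2  ]
head z -30 361 x pct [7.1 7.7 8.2] y [-11.7   11.14]
head z -25 322 x pct [7.1  7.75 8.3 ] y [-11.679  10.879]
head z -20 279 x pct [7.1 7.7 8.2] y [-11.3  10.9]
head z -15 244 x pct [7.1 7.7 8.1] y [-11.657  10.857]
head z -10 235 x pct [7.  7.6 8.2] y [-11.532  10.9  ]
head z -5 211 x pct [7.1 7.6 8.1] y [-11.59  10.69]
head z 0 199 x pct [7.09 7.6  8.  ] y [-11.404  10.904]
head z 5 111 x pct [7.15 7.6  8.  ] y [-10.69  10.67]
foot front 0.06 [[ 3.  -0.  45.3]]
foot front 0.062 [[ 3.8 -0.  43.3]]
foot front 0.064 [[ 4.6 -0.  41.3]]
opening front edge [[14.4  3.4 71.3]] op left edge [[  5.1 -10.   71.3]] right [[-2.6 17.8 71.3]]
```

```bash
python3 -m crank '[{"x":0.5,"y":0.4,"z":0,"turn":0},{"x":0,"y":0,"z":1,"turn":0},{"x":0,"y":0,"z":1,"turn":0},{"x":0,"y":0,"z":0,"turn":0},{"x":0,"y":0,"z":0,"turn":0}]'
python3 shot.py w5
python3 - <<'E'
import cv2
p=cv2.imread("pics/w5.png"); cv2.imwrite("pics/crop5.png",cv2.resize(p[160:300,220:400],None,fx=4,fy=4,interpolation=cv2.INTER_CUBIC))
E
```

```text
time: 6.6
tool_pos: [0.593, 0.1304, 0.0834]
tool_rot: [0.0, 0.992, -0.126, -0.001]
contact_force: [-0.1, 0.2, 0.0]
gripper_width: 0.273
grasp_force: 60.5
6.6 [0.593  0.1304 0.0834] 0.001
```

View pics/crop5.png

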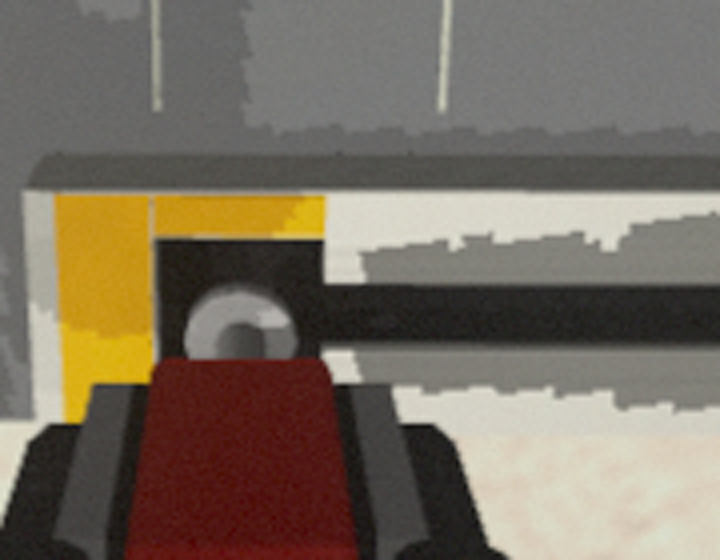

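The foot at crop (242,338) sits centred in the opening (157–324). Lowering it now.

```bash
python3 -m crank '[{"x":0,"y":0,"z":0.5,"turn":0},{"x":0,"y":0,"z":0.5,"turn":0},{"x":0,"y":0,"z":0.5,"turn":0},{"x":0,"y":0,"z":0,"turn":0},{"x":0,"y":0,"z":0,"turn":0}]'
python3 -m crank '[{"x":0,"y":0,"z":0.1,"turn":0},{"x":0,"y":0,"z":0.1,"turn":0},{"x":0,"y":0,"z":0,"turn":0},{"x":0,"y":0,"z":0,"turn":0}]'
python3 -m crank '[{"x":0,"y":0,"z":0.1,"turn":0},{"x":0,"y":0,"z":0.1,"turn":0},{"x":0,"y":0,"z":0,"turn":0},{"x":0,"y":0,"z":0,"turn":0}]'
```

```text
time: 7.15
tool_pos: [0.5934, 0.1304, 0.0689]
tool_rot: [0.0, 0.992, -0.126, -0.0]
contact_force: [-0.8, 0.1, -0.9]
gripper_width: 0.271
grasp_force: 60.5
time: 7.55
tool_pos: [0.5937, 0.1304, 0.0674]
tool_rot: [-0.0, 0.992, -0.126, 0.0]
contact_force: [-0.1, 0.1, -1.0]
gripper_width: 0.271
grasp_force: 60.5
time: 7.95
tool_pos: [0.5938, 0.1304, 0.0657]
tool_rot: [-0.0, 0.992, -0.126, 0.0]
contact_force: [0.1, -0.1, 1.3]
gripper_width: 0.272
grasp_force: 60.6
```

```bash
python3 -m crank '[{"x":0,"y":0,"z":0.1,"turn":0},{"x":0,"y":0,"z":0.1,"turn":0},{"x":0,"y":0,"z":0,"turn":0},{"x":0,"y":0,"z":0,"turn":0}]'
cat > chk.py <<'E'
# forces averaged over the force log between moves, in tool axes; exit 1 if the press is gone or drag is high
import sys
from h import *
from plant import manip
s=manip.state(); f=Rq(s["tool_rot"]).T@s["contact_force"]; R=Rq(s["tool_rot"])
o=R.T@(s["tool_pos"]-np.array([.593,.1304,.0657]))*1000
print(round(s["time"],2),"pos mm",o.round(1),"force tool",f.round(1))
sys.exit(int(-f[2]<float(sys.argv[1]) or abs(f[1])>float(sys.argv[2]) or abs(f[0])>9))
E
python3 chk.py 1 9
```

```text
time: 8.35
tool_pos: [0.5938, 0.1304, 0.0636]
tool_rot: [-0.0, 0.992, -0.126, 0.0]
contact_force: [-2.1, -0.7, 2.9]
gripper_width: 0.274
grasp_force: 60.8
8.35 pos mm [ 0.7 -0.2  2.1] force tool [-1.8  1.2 -2.9]
```

```bash
python3 -m crank '[{"x":0,"y":0.4,"z":0,"turn":0},{"x":0,"y":0.4,"z":0,"turn":0},{"x":0,"y":0.4,"z":0,"turn":0},{"x":0,"y":0.4,"z":0,"turn":0},{"x":0,"y":0.4,"z":0,"turn":0}]' >/dev/null; python3 chk.py 0.5 9 &&
python3 -m crank '[{"x":0,"y":0.4,"z":0,"turn":0},{"x":0,"y":0.4,"z":0,"turn":0},{"x":0,"y":0.4,"z":0,"turn":0},{"x":0,"y":0.4,"z":0,"turn":0},{"x":0,"y":0,"z":0,"turn":0}]' >/dev/null; python3 chk.py 0.5 9
```

```text
8.85 pos mm [ 0.8 20.1  2.2] force tool [-0.  -1.9 -3.3]
9.35 pos mm [ 0.6 36.7  2.5] force tool [ 0.1  0.1 -3.5]
```

```bash
M() { :; }
python3 -m crank '[{"x":0,"y":0.4,"z":0,"turn":0},{"x":0,"y":0.4,"z":0,"turn":0},{"x":0,"y":0.4,"z":0,"turn":0},{"x":0,"y":0.4,"z":0,"turn":0},{"x":0,"y":0,"z":0,"turn":0}]' >/dev/null; python3 chk.py 1 9 &&
python3 -m crank '[{"x":0,"y":0.3,"z":0,"turn":0},{"x":0,"y":0.3,"z":0,"turn":0},{"x":0,"y":0,"z":0,"turn":0}]' >/dev/null && python3 chk.py 1 8 &&
python3 -m crank '[{"x":0,"y":0.2,"z":0,"turn":0},{"x":0,"y":0,"z":0,"turn":0}]' >/dev/null && python3 chk.py 1 8 &&
python3 -m crank '[{"x":0,"y":0.2,"z":0,"turn":0},{"x":0,"y":0,"z":0,"turn":0}]' >/dev/null && python3 chk.py 1 8 &&
python3 -m crank '[{"x":0,"y":0.2,"z":0,"turn":0},{"x":0,"y":0,"z":0,"turn":0}]' >/dev/null && python3 chk.py 1 8 &&
python3 -m crank '[{"x":0,"y":0.2,"z":0,"turn":0},{"x":0,"y":0,"z":0,"turn":0}]' >/dev/null && python3 chk.py 1 8 &&
python3 -m crank '[{"x":0,"y":0.2,"z":0,"turn":0},{"x":0,"y":0,"z":0,"turn":0}]' >/dev/null && python3 chk.py 1 8 &&
python3 -m crank '[{"x":0,"y":0.2,"z":0,"turn":0},{"x":0,"y":0,"z":0,"turn":0}]' >/dev/null && python3 chk.py 1 8 &&
python3 -m crank '[{"x":0,"y":0.2,"z":0,"turn":0},{"x":0,"y":0,"z":0,"turn":0}]' >/dev/null && python3 chk.py 1 8 &&
python3 -m crank '[{"x":0,"y":0.2,"z":0,"turn":0},{"x":0,"y":0,"z":0,"turn":0}]' >/dev/null && python3 chk.py 1 8
```

```text
9.85 pos mm [ 0.6 52.6  2.5] force tool [-0.1 -1.3 -3.1]
10.15 pos mm [ 0.6 58.3  2.4] force tool [-0.2 -0.8 -3. ]
10.35 pos mm [ 0.6 60.   2.4] force tool [-0.7 -2.8 -3.2]
10.55 pos mm [ 0.6 62.   2.4] force tool [-0.4 -2.5 -3.8]
10.75 pos mm [ 0.6 64.1  2.4] force tool [ 0.6 -2.5 -3.2]
10.95 pos mm [ 0.6 66.1  2.4] force tool [-0.  -3.3 -2.8]
11.15 pos mm [ 0.6 68.1  2.4] force tool [-0.3 -2.2 -2.8]
11.35 pos mm [ 0.6 70.1  2.4] force tool [ 0.1 -1.6 -3. ]
11.55 pos mm [ 0.6 72.1  2.4] force tool [-0.6 -2.2 -3.3]
11.75 pos mm [ 0.6 74.1  2.4] force tool [-0.3 -1.3 -2.7]
```

Force steady and no drop yet; I'll go on in 2 mm steps.

```bash

python3 -m crank '[{"x":0,"y":0.2,"z":0,"turn":0},{"x":0,"y":0,"z":0,"turn":0}]' >/dev/null && python3 chk.py 1 8 &&
python3 -m crank '[{"x":0,"y":0.2,"z":0,"turn":0},{"x":0,"y":0,"z":0,"turn":0}]' >/dev/null && python3 chk.py 1 8 &&
python3 -m crank '[{"x":0,"y":0.2,"z":0,"turn":0},{"x":0,"y":0,"z":0,"turn":0}]' >/dev/null && python3 chk.py 1 8 &&
python3 -m crank '[{"x":0,"y":0.2,"z":0,"turn":0},{"x":0,"y":0,"z":0,"turn":0}]' >/dev/null && python3 chk.py 1 8 &&
python3 -m crank '[{"x":0,"y":0.2,"z":0,"turn":0},{"x":0,"y":0,"z":0,"turn":0}]' >/dev/null && python3 chk.py 1 8 &&
python3 -m crank '[{"x":0,"y":0.2,"z":0,"turn":0},{"x":0,"y":0,"z":0,"turn":0}]' >/dev/null && python3 chk.py 1 8 &&
python3 -m crank '[{"x":0,"y":0.2,"z":0,"turn":0},{"x":0,"y":0,"z":0,"turn":0}]' >/dev/null && python3 chk.py 1 8 &&
python3 -m crank '[{"x":0,"y":0.2,"z":0,"turn":0},{"x":0,"y":0,"z":0,"turn":0}]' >/dev/null && python3 chk.py 1 8 &&
python3 -m crank '[{"x":0,"y":0.2,"z":0,"turn":0},{"x":0,"y":0,"z":0,"turn":0}]' >/dev/null && python3 chk.py 1 8 &&
python3 -m crank '[{"x":0,"y":0.2,"z":0,"turn":0},{"x":0,"y":0,"z":0,"turn":0}]' >/dev/null && python3 chk.py 1 8 &&
python3 -m crank '[{"x":0,"y":0.2,"z":0,"turn":0},{"x":0,"y":0,"z":0,"turn":0}]' >/dev/null && python3 chk.py 1 8 &&
python3 -m crank '[{"x":0,"y":0.2,"z":0,"turn":0},{"x":0,"y":0,"z":0,"turn":0}]' >/dev/null && python3 chk.py 1 8 &&
python3 -m crank '[{"x":0,"y":0.2,"z":0,"turn":0},{"x":0,"y":0,"z":0,"turn":0}]' >/dev/null && python3 chk.py 1 8 &&
python3 -m crank '[{"x":0,"y":0.2,"z":0,"turn":0},{"x":0,"y":0,"z":0,"turn":0}]' >/dev/null && python3 chk.py 1 8 &&
python3 -m crank '[{"x":0,"y":0.2,"z":0,"turn":0},{"x":0,"y":0,"z":0,"turn":0}]' >/dev/null && python3 chk.py 1 8 &&
python3 -m crank '[{"x":0,"y":0.2,"z":0,"turn":0},{"x":0,"y":0,"z":0,"turn":0}]' >/dev/null && python3 chk.py 1 8
```

```text
11.95 pos mm [ 0.6 76.1  2.4] force tool [ 0.2 -1.7 -3.4]
12.15 pos mm [ 0.6 78.1  2.4] force tool [-0.2 -1.7 -2.3]
12.35 pos mm [ 0.6 80.1  2.4] force tool [ 0.7 -1.8 -3.4]
12.55 pos mm [ 0.6 82.1  2.4] force tool [-1.4 -1.2 -2.8]
12.75 pos mm [ 0.6 84.1  2.4] force tool [ 0.5 -1.6 -3.2]
12.95 pos mm [ 0.6 86.1  2.4] force tool [-0.6 -1.8 -3.6]
13.15 pos mm [ 0.6 88.1  2.4] force tool [ 0.9 -1.  -3.2]
13.35 pos mm [ 0.6 90.1  2.4] force tool [-0.8 -2.1 -3.1]
13.55 pos mm [ 0.6 92.1  2.4] force tool [-0.5 -2.8 -2.3]
13.75 pos mm [ 0.6 94.1  2.4] force tool [ 0.8 -1.3 -3.7]
13.95 pos mm [ 0.6 96.1  2.4] force tool [-0.2 -1.8 -3.1]
14.15 pos mm [ 0.6 98.1  2.4] force tool [ 0.4 -2.3 -3.7]
14.35 pos mm [  0.6 100.1   2.4] force tool [ 0.4 -1.6 -3.6]
14.55 pos mm [  0.6 102.1   2.5] force tool [-0.4 -2.2 -2.4]
14.75 pos mm [  0.6 104.1   2.4] force tool [ 0.2 -2.  -3.4]
14.95 pos mm [  0.6 106.1   2.5] force tool [-0.6 -1.9 -2.5]
```

```bash

python3 -m crank '[{"x":0,"y":0.2,"z":0,"turn":0},{"x":0,"y":0,"z":0,"turn":0}]' >/dev/null && python3 chk.py 1 8 &&
python3 -m crank '[{"x":0,"y":0.2,"z":0,"turn":0},{"x":0,"y":0,"z":0,"turn":0}]' >/dev/null && python3 chk.py 1 8 &&
python3 -m crank '[{"x":0,"y":0.2,"z":0,"turn":0},{"x":0,"y":0,"z":0,"turn":0}]' >/dev/null && python3 chk.py 1 8 &&
python3 -m crank '[{"x":0,"y":0.2,"z":0,"turn":0},{"x":0,"y":0,"z":0,"turn":0}]' >/dev/null && python3 chk.py 1 8 &&
python3 -m crank '[{"x":0,"y":0.2,"z":0,"turn":0},{"x":0,"y":0,"z":0,"turn":0}]' >/dev/null && python3 chk.py 1 8 &&
python3 -m crank '[{"x":0,"y":0.2,"z":0,"turn":0},{"x":0,"y":0,"z":0,"turn":0}]' >/dev/null && python3 chk.py 1 8 &&
python3 -m crank '[{"x":0,"y":0.2,"z":0,"turn":0},{"x":0,"y":0,"z":0,"turn":0}]' >/dev/null && python3 chk.py 1 8 &&
python3 -m crank '[{"x":0,"y":0.2,"z":0,"turn":0},{"x":0,"y":0,"z":0,"turn":0}]' >/dev/null && python3 chk.py 1 8 &&
python3 -m crank '[{"x":0,"y":0.2,"z":0,"turn":0},{"x":0,"y":0,"z":0,"turn":0}]' >/dev/null && python3 chk.py 1 8 &&
python3 -m crank '[{"x":0,"y":0.2,"z":0,"turn":0},{"x":0,"y":0,"z":0,"turn":0}]' >/dev/null && python3 chk.py 1 8 &&
python3 -m crank '[{"x":0,"y":0.2,"z":0,"turn":0},{"x":0,"y":0,"z":0,"turn":0}]' >/dev/null && python3 chk.py 1 8 &&
python3 -m crank '[{"x":0,"y":0.2,"z":0,"turn":0},{"x":0,"y":0,"z":0,"turn":0}]' >/dev/null && python3 chk.py 1 8 &&
python3 -m crank '[{"x":0,"y":0.2,"z":0,"turn":0},{"x":0,"y":0,"z":0,"turn":0}]' >/dev/null && python3 chk.py 1 8 &&
python3 -m crank '[{"x":0,"y":0.2,"z":0,"turn":0},{"x":0,"y":0,"z":0,"turn":0}]' >/dev/null && python3 chk.py 1 8 &&
python3 -m crank '[{"x":0,"y":0.2,"z":0,"turn":0},{"x":0,"y":0,"z":0,"turn":0}]' >/dev/null && python3 chk.py 1 8 &&
python3 -m crank '[{"x":0,"y":0.2,"z":0,"turn":0},{"x":0,"y":0,"z":0,"turn":0}]' >/dev/null && python3 chk.py 1 8
```

```text
15.15 pos mm [  0.6 108.1   2.4] force tool [-0.3 -1.6 -3. ]
15.35 pos mm [  0.6 110.1   2.5] force tool [-0.2 -1.4 -2.8]
15.55 pos mm [-1.000e-01  1.127e+02  3.400e+00] force tool [-1.   0.3  1.4]
```

The press vanished at 112.7 mm, so the foot has dropped into the notch. I'll nudge it 1 mm towards the notch centre and lower.

```bash

python3 -m crank '[{"x":0,"y":0.1,"z":0.1,"turn":0},{"x":0,"y":0,"z":0.1,"turn":0},{"x":0,"y":0,"z":0,"turn":0}]' >/dev/null; python3 chk.py -5 6 &&
python3 -m crank '[{"x":0,"y":0,"z":0.15,"turn":0},{"x":0,"y":0,"z":0.1,"turn":0},{"x":0,"y":0,"z":0,"turn":0}]' >/dev/null; python3 chk.py -5 6
```

```text
15.85 pos mm [ -0.  113.2   5.3] force tool [-0.3 -0.1  0.3]
16.15 pos mm [  0.4 112.9   7.2] force tool [ 0.3 -0.4  0.5]
```

```bash

python3 -m crank '[{"x":0,"y":0,"z":0.1,"turn":0},{"x":0,"y":0,"z":0.1,"turn":0},{"x":0,"y":0,"z":0,"turn":0},{"x":0,"y":0,"z":0,"turn":0}]' >/dev/null; python3 chk.py -5 6
python3 -m crank '[{"x":0,"y":0,"z":0.1,"turn":0},{"x":0,"y":0,"z":0,"turn":0},{"x":0,"y":0,"z":0,"turn":0}]' >/dev/null; python3 chk.py -5 6
```

```text
16.55 pos mm [  0.6 112.8   8.9] force tool [ 0.1 -0.2  0.3]
16.85 pos mm [  0.5 112.9  10. ] force tool [ 0.7 -0.3  1.3]
```

```bash

python3 -m crank '[{"x":0,"y":0,"z":0.05,"turn":0},{"x":0,"y":0,"z":0,"turn":0},{"x":0,"y":0,"z":0,"turn":0}]' >/dev/null; python3 chk.py -5 6
python3 -m crank '[{"x":0,"y":0,"z":0.05,"turn":0},{"x":0,"y":0,"z":0,"turn":0},{"x":0,"y":0,"z":0,"turn":0}]' >/dev/null; python3 chk.py -5 6
```

```text
17.15 pos mm [  0.7 112.8  10.1] force tool [-0.7  0.6 -0.9]
17.45 pos mm [  0.7 112.8  10.7] force tool [-1.6 -0.  -2.6]
```

```bash

python3 -m crank '[{"x":0,"y":0,"z":-0.05,"turn":0},{"x":0,"y":0,"z":0,"turn":0},{"x":0,"y":0,"z":0,"turn":0}]' >/dev/null; python3 chk.py -5 6
python3 -m crank '[{"x":0,"y":0,"z":0,"turn":0},{"x":0,"y":0,"z":0,"turn":0},{"x":0,"y":0,"z":0,"turn":0},{"x":0,"y":0,"z":0,"turn":0},{"x":0,"y":0,"z":0,"turn":0}]' 60
python3 -m crank '[{"x":0,"y":0,"z":-2,"turn":0},{"x":0,"y":0,"z":-3,"turn":0},{"x":0,"y":0,"z":-4,"turn":0},{"x":0,"y":0,"z":-1,"turn":0},{"x":0,"y":0,"z":0,"turn":0}]'
python3 shot.py w6
python3 - <<'E'
from h import *
p,d,K,T=load("w6.npz"); P=cloud(d,K,T); H=hsv(p); h,sa,v=[H[...,i] for i in range(3)]
red=((h<7)|(h>173))&(sa>150)&(v>30)
b=max(blobs(red,100),key=lambda x:x[1][4])[0]; zt=np.percentile(P[b][:,2],90); f=b&(P[...,2]>zt-.006)&(P[...,2]<zt+.006)
print("head top z",np.median(P[f][:,2]),"centre",ray(np.argwhere(f)[:,::-1],K,T,.092).mean(0))
e=np.array([.2537,.9673]); print("expect",np.array([.5906,.1341])-.1128*e)
E
```

```text
17.75 pos mm [  0.7 112.8  10.3] force tool [ 0.2  1.2 -1.4]
time: 18.25
tool_pos: [0.5653, 0.021, 0.0552]
tool_rot: [-0.0, 0.992, -0.126, -0.0]
contact_force: [-0.1, -0.1, 0.3]
gripper_width: 0.597
grasp_force: 0.0
time: 18.75
tool_pos: [0.567, 0.0209, 0.1581]
tool_rot: [-0.0, 0.992, -0.126, 0.003]
contact_force: [0.6, 0.1, -0.2]
gripper_width: 0.601
grasp_force: 0.0
18.75 [0.567  0.0209 0.1581] 0.059
head top z 0.09265023079233686 centre [0.56380015 0.02210308 0.092     ]
expect [0.56198264 0.02498856]
```

View pics/w6.png

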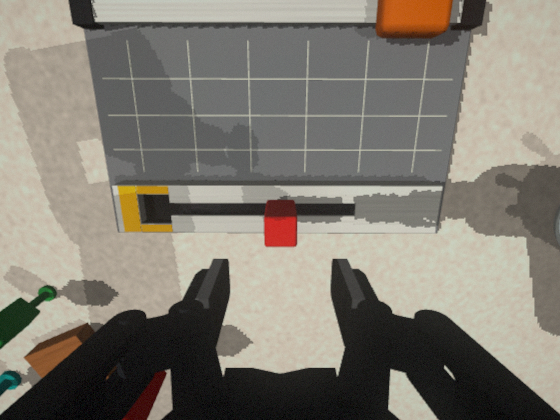

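The picture shows the peg upright in the slot at (281,222), and the gripper is clear of it. Its head top reads 92.7 mm; 92 mm is expected with the foot on the notch bottom. Handing in.

```bash
python3 -c "
from plant import manip
print(manip.job_done())"
```

```text
the job is handed in; nothing more can be done
None
```

The job is handed in at about 19 s: the red peg stands upright with its foot down in the notch, about 113 mm along the slot from the opening, and the gripper was raised clear of it. The hand-in gave no verdict, and I did not re-measure the jar, tin and sketchbook.

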